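Return the power bank to the rental station

TASK

A customer has handed back a rental power bank: it stands in the slotted wooden desk stand. Lift it out and slide it down through the shuttered mouth of the one empty bay of the rental station, then press it fully home on its charging plug so that it stands level with the other banks, and let go. The bay's insert floats a little from side to side, so feel for the mouth and never force it; leave everything else on the counter where it is.

Things in the scene. Friction and masses are not known exactly. Their poses are not given: they have to be found in the camera images.
- bank_center (a point): Centre, half-way up, of the power bank: a plain white slab standing on end, 66 mm wide (its x), 14 mm thick (its y), 110 mm tall (its z), about 0.14 kg. Half a turn about z is the same. At the start it stands in one of the stand's three slots, 75 mm of it above the stand's top, and may lean up to 8 degrees across its thickness.
- stand: Fixed slotted beech desk stand, 98 (x) x 190 (y) x 45 (z) mm, origin at the centre of its underside on the counter. Three slots at y = -60, 0, +60 mm, each 71 mm along x, 18 mm along y and 35 mm deep (floor 10 mm above the counter). The bank stands in one; the card reader and the order pad, both lower, in the others.
- station: Fixed rental station, a grey box on the counter: origin on the counter under the middle of its row of four bays; the bays lie at y = -63, -21, +21, +63 mm along its y (42 mm pitch); 110 mm deep (x), reaching y = -96 to +144 mm, 118 mm high. Three bays hold locked banks like the loose one, which stand 10 mm above the bay rims; the fourth is empty.
- bay_mouth (a point): Nominal centre of the empty bay's mouth at rim height, 120 mm above the counter; x along the slot, y across it (along the row), z up. The throat, 69 (x) x 15.5 (y) mm with no lead-in, is in a pale metal insert with 5 mm walls. The insert floats: the true throat lies anywhere from -5 to +5 mm along y from this point (exact in x); it stays put, and shifts only for a side push over about 5 N.
- bay_home (a point): Nominal place of the power bank's centre when fully home, 45 mm below bay_mouth, same axes (the bank's top is then 10 mm above the rim). The bank meets the charging plug 8 mm before home; the plug yields under a steady 15 N or so (friction, no spring back), then comes a hard stop.
- bay_free: The empty bay, one 42 mm wide module of the station, with its insert, shutter and plug; origin on the counter under bay_mouth. A sprung black shutter closes the throat 5 mm below the rim; pushed with 1 to 3 N it folds down into the +y wall. More than 60 N between the bank and the bay, or the gripper and the bay, damages it.
- card_reader: Bystander: black card reader with keys, 64 x 16.5 x 86 mm, loose in a slot of the stand; origin at the centre of its underside.
- order_pad: Bystander: order pad block, 62 x 10 x 90 mm, loose in a slot of the stand; origin at the centre of its underside.
- coin_tray: Bystander: low dark wooden coin tray, 130 x 170 x 18 mm, loose on the counter; origin at the centre of its underside.
- tape_dispenser: Bystander: blue tape dispenser, 150 x 62 x 98 mm, loose; origin at the centre of its underside.
- pump_bottle: Bystander: hand-gel pump bottle, 72 mm diameter, 187 mm tall, loose; origin at the centre of its underside.
- mug: Bystander: white mug, 80 mm diameter, 85 mm tall, loose; origin at the centre of its underside.
- price_tag: Bystander: black price tag on a wooden foot, 40 x 70 x 50 mm, loose; origin at the centre of its underside.
- stamp: Bystander: wooden hand stamp, 44 mm diameter, 80 mm tall, loose; origin at the centre of its underside.
There are look-alikes about, which are no part of the job. What is meant by the stand is not green or orange, and is the larger of those in its own colour.

How it is judged:
By the outcome, as a careful person would: the job done as asked, in the order asked, and still so for the second after the job is handed in, with the robot touching nothing.
It also fails if it takes over 72 s, if anything falls off the work surface, if the arm or the gripper's body presses on something with over 40 N, if the wrist force passes 120 N, or if a joint passes its speed limit or range.

ROBOT

A 6-joint arm with a two-finger parallel gripper is mounted at the origin on the work surface. World frame = base frame: x ahead of the robot, y to its left, z up, the work surface at z = 0. Lengths are in mm, angles in degrees, forces in N, time in s.
With the tool pointing down it reaches from about 300 to 850 mm from the base axis. Payload 4.2 kg.
Tool frame: the origin (TCP) lies at the very end of the fingers, on their centre line; the grasp point (between the pads) lies 19 mm behind it (env.grasp_offset is the distance from the TCP to the grasp point, in mm); z points along the fingers, y is the line along which they close (so a half turn about z gives the same grasp; the last joint's range is limited). The gripper opens to 91 mm and grips with 3 to 60 N. Pads are 32 mm wide; open, the fingers measure 118 mm over their backs; the gripper's body (76 mm by 178 mm) begins 60 mm behind the grasp point.
Start: joints at [70.989, 18.312, 89.639, -0, 72.044, -1.146], TCP at [176.397, 547.291, 213.976] pointing down, gripper open.
Joint ranges: [-177.97, 177.97], [-48.28, 115.42], [12.27, 149.76], [-77.06, 257.06], [2.81, 150.46], [-146.56, 146.56]. Speed limits (degrees/s): [147.25, 147.25, 180, 180, 180, 180].

INTERFACE

Orientations are given as [roll, pitch, yaw] about the fixed x, y, z axes, in that order (R = Rz(yaw) Ry(pitch) Rx(roll)).
In Python, from workcell import env, eyes gives the robot as it stands.
- The arm moves only by the tool send_rows, never from a script. Its arguments are lists of equal length, an entry for each row: "grip": the opening, from -1 (shut) to 1 (fully open), so that 0 is half open; "xyz": the shift along the world's x, y, z in m, a list of three; "yaw": the turn about the world's z in degrees. A call has 1 to 8 rows; each row is the pose to reach, as a shift and turn from the pose commanded when the call began; what a row does not reach only later rows make up. A row lasts 1/12 s, in which the tool goes at most 41.7 mm and 7.16 degrees, less where a joint would pass 70% of its speed; a pose out of reach is approached as far as the arm can. A call with a gripper value outside its range is refused whole. The fingers move at their own pace and stop on an object; "grip_force" is the grip in N (left out, the last holds). Time passes only in rows, so rows that repeat a pose let the fingers close. It gives the time, the measured TCP pose, the force, the opening and the grip force at its end, in the units of the state.
- env.state(): the state, without advancing time (a new reading comes with each control period).
- eyes.grab_frame(name): name is "scene" or "side" or "wrist"; returns a dict with "frame" (480x640x3 uint8, red, green, blue), "fx", "fy", "cx", "cy" (pixels), "pose" (4x4, takes a point from camera to world coordinates). Camera axes: x right, y down, z forward; pixel columns grow to the right and rows downward; lengths in mm; the calibration is good to about 2 mm. A picture is of the moment at which its call begins. There is no depth.
- env.job_done(): hands the job in; it is judged then, once.
The state is a dict: "time_s": time; "qpos": joint angles; "qvel": joint speeds; "effort": joint torques, N m; "ee_pos": TCP position; "ee_rot": TCP orientation; "force": force on the tool from outside, world axes, zero at the start; "torque": the same for the moment, N m; "gripper_width": finger opening in mm; "gripper_force": force on a finger pad.
Only numpy, scipy, OpenCV 4.12 (cv2) and the standard library are available. Lean on these libraries where they do the work, as an engineer would, in place of code of your own. Each camera call takes 0.05 s, during which the arm holds its last target. There are 200 camera calls.

## Working session

There is one attempt and no reset: what is moved stays moved. The work goes in short steps, Python scripts to look and compute and a tool call to move; the robot and the scene stay as the last step left them, time stands still between calls to the robot, and variables do not carry over. Pictures are saved under pics/ and viewed, at most 10 in all, crops included, and the job is handed in when it is done.

Besides the shell and the picture viewer there is one more tool, called after "Call:" as name(argument=value, ...), one argument or row to a line, values as JSON. send_rows: Moves the arm, as the interface text tells. Its arguments: {"type":"object","properties":{"grip":{"type":"array"},"xyz":{"type":"array"},"yaw":{"type":"array"},"grip_force":{"type":"number"}},"required":["grip","xyz","yaw"]}

```bash
mkdir -p pics; cat > h.py <<'E'
import numpy as np, cv2
from workcell import env, eyes
def grab(n,f=None):
    d=eyes.grab_frame(n)
    if f: cv2.imwrite(f,cv2.cvtColor(d["frame"],cv2.COLOR_RGB2BGR))
    return d
def ray(d,u,v):
    r=np.array([(u-d["cx"])/d["fx"],(v-d["cy"])/d["fy"],1.]); T=np.array(d["pose"])
    return T[:3,3],T[:3,:3]@r
def onz(d,u,v,z):
    o,r=ray(d,u,v); return o+r*(z-o[2])/r[2]
def proj(d,p):
    T=np.array(d["pose"]); q=T[:3,:3].T@(np.array(p)-T[:3,3]); return d["fx"]*q[0]/q[2]+d["cx"],d["fy"]*q[1]/q[2]+d["cy"]
E
python3 - <<'E'
from h import *
import pickle
D={}
for n in("scene","side","wrist"):
    D[n]=grab(n,f"pics/{n}0.png"); print(n,np.round(D[n]["pose"],3).tolist(),D[n]["fx"],D[n]["cx"],D[n]["cy"])
pickle.dump(D,open("d0.pkl","wb"))
print(env.state()["time_s"],env.grasp_offset)
E
```

```text
scene [[-0.379, 0.738, -0.558, 1197.245], [0.925, 0.3, -0.231, 297.417], [-0.003, -0.604, -0.797, 1046.279], [0.0, 0.0, 0.0, 1.0]] 451.29421697124167 317.9074334039231 236.3569057966983
side [[0.796, -0.438, 0.417, 20.549], [-0.605, -0.566, 0.56, -695.63], [-0.009, -0.698, -0.716, 1011.843], [0.0, 0.0, 0.0, 1.0]] 555.8770267263582 312.1999592041724 240.55470240696138
wrist [[0.307, 0.919, 0.247, 107.614], [0.952, -0.296, -0.081, 568.468], [-0.001, 0.259, -0.966, 383.98], [0.0, 0.0, 0.0, 1.0]] 337.4661624004382 324.43222458621017 242.06741540663066
0.15 18.8
```

View pics/scene0.png

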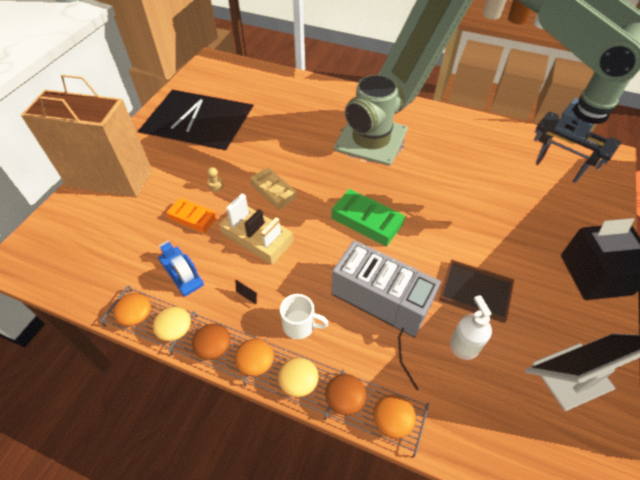

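View pics/side0.png

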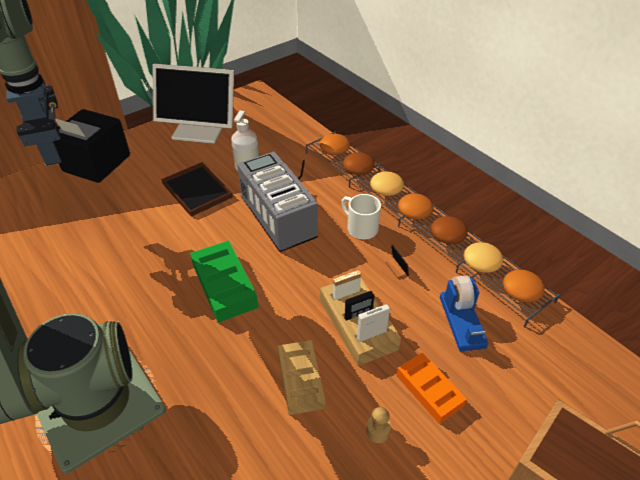

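The stand with the bank is at about (256,232) in the scene view and (360,320) in the side view. The station is at (385,285) and (280,200), with the empty bay second from one end. Zooming both.

```bash
python3 - <<'E'
import cv2,numpy as np
a=cv2.imread("pics/scene0.png");b=cv2.imread("pics/side0.png")
def c(i,x,y,w,h,s=None): return cv2.resize(i[y:y+h,x:x+w],(400,300),interpolation=cv2.INTER_CUBIC)
o=np.vstack([np.hstack([c(a,210,185,100,75),c(a,330,230,120,90)]),np.hstack([c(b,305,262,120,90),c(b,230,145,120,90)])])
cv2.imwrite("pics/z0.png",o)
E
```

```text
(no output)
```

View pics/z0.png

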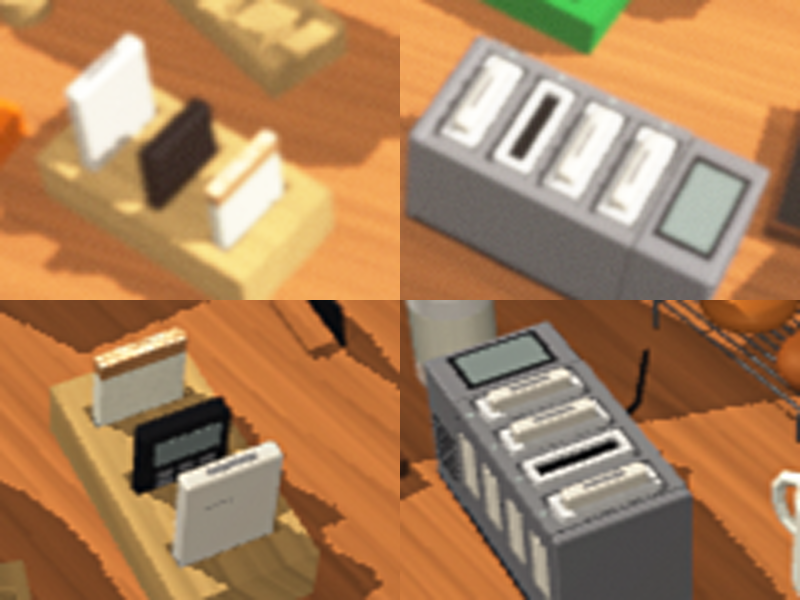

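```bash
python3 - <<'E'
from h import *
import pickle
D=pickle.load(open("d0.pkl","rb"))
f=dict(TL=("scene",lambda u,v:(210+u/4,185+v/4)),TR=("scene",lambda u,v:(330+(u-400)*.3,230+v*.3)),BL=("side",lambda u,v:(305+u*.3,262+(v-300)*.3)),BR=("side",lambda u,v:(230+(u-400)*.3,145+(v-300)*.3)))
def P(k,u,v,z):
    n,g=f[k]; return np.round(onz(D[n],*g(u,v),z),1)[:2]
for k,z,pts in[("TL",45,[(40,158),(240,285),(330,195)]),("BL",45,[(52,390)]),
 ("TL",120,[(70,90),(132,35),(145,42)]),("BL",120,[(178,488),(280,445)]),
 ("TR",118,[(412,132),(478,38),(768,172),(702,270)]),("BR",118,[(428,362),(553,528),(690,492),(550,322)]),
 ("TR",120,[(497,160),(545,82),(572,98),(525,172)]),("TR",120,[(535,127)]),
 ("BR",120,[(524,463),(626,430),(635,448),(535,484)]),("BR",120,[(578,457)])]:
    print(k,z,[P(k,*p,z).tolist() for p in pts])
E
```

```text
TL 45 [[561.5, -267.4], [606.7, -87.5], [514.0, -62.7]]
BL 45 [[506.7, -72.3]]
TL 120 [[549.8, -235.8], [489.3, -220.6], [491.7, -209.2]]
BL 120 [[482.3, -225.0], [551.6, -238.2]]
TR 118 [[626.8, 102.0], [527.6, 118.0], [562.1, 351.3], [656.8, 327.2]]
BR 118 [[558.2, 342.5], [527.3, 126.3], [627.2, 97.1], [662.6, 326.6]]
TR 120 [[627.3, 167.9], [548.8, 178.7], [555.1, 201.8], [629.2, 189.8]]
TR 120 [[589.9, 184.4]]
BR 120 [[549.1, 195.0], [630.3, 179.4], [623.3, 158.7], [542.4, 170.9]]
BR 120 [[584.2, 176.2]]
```

```bash
python3 -c "
from h import *
s=env.state();print(s['ee_rot'],s['ee_pos'],s['gripper_width'],s['force'])
T=np.array(pickle.load(open('d0.pkl','rb'))['wrist']['pose']) if 0 else None"
```

```text
[-1.79926297e+02 -9.84044866e-04  1.62136184e+02] [176.27653267 546.93133444 213.34226281] 91.18227412914861 [-0.20826701  0.86709473  0.23591748]
```

Call:
send_rows(
  grip=[1,1,1,1,1,1,1,1],
  xyz=[
    [0.014,-0.03,0.01],
    [0.03,-0.065,0.02],
    [0.045,-0.1,0.03],
    [0.06,-0.135,0.04],
    [0.075,-0.17,0.05],
    [0.09,-0.205,0.06],
    [0.105,-0.24,0.06],
    [0.12,-0.275,0.06],
  ],
  yaw=[0,0,0,0,0,0,0,0],
)

```text
time_s: 0.82
ee_pos: [296.8, 270.7, 274.6]
ee_rot: [179.9, 0.1, 162.2]
force: [1.2, 0.4, -0.6]
gripper_width: 91.2
gripper_force: 0.0
```

Call:
send_rows(
  grip=[1,1,1,1,1,1,1,1],
  xyz=[
    [0.036,-0.012,0],
    [0.072,-0.024,0],
    [0.108,-0.036,-0.01],
    [0.144,-0.048,-0.02],
    [0.18,-0.06,-0.035],
    [0.216,-0.072,-0.05],
    [0.25,-0.084,-0.07],
    [0.27,-0.092,-0.085],
  ],
  yaw=[2,4,6,8,9,9,9,9],
)

```text
time_s: 1.48
ee_pos: [569.2, 178.6, 186.8]
ee_rot: [-180.0, 0.0, 171.0]
force: [-0.6, -0.2, 0.1]
gripper_width: 91.3
gripper_force: 0.0
```

Call:
send_rows(
  grip=[1,1,1],
  xyz=[
    [0,0,-0.01],
    [0,0,-0.01],
    [0,0,-0.01],
  ],
  yaw=[0,0,0],
)

```text
time_s: 1.73
ee_pos: [565.3, 180.4, 178.4]
ee_rot: [-180.0, -0.1, 171.1]
force: [1.0, 0.0, -0.1]
gripper_width: 91.2
gripper_force: 0.0
```

```bash
python3 - <<'E'
from h import *
import pickle
d=grab("wrist","pics/w1.png"); pickle.dump(d,open("w1.pkl","wb")); print(env.state()["ee_pos"],env.state()["ee_rot"],np.round(d["pose"],3).tolist())
print([np.round(proj(d,(x,y,120))).tolist() for x,y in((587,180),(660,325),(527,122))])
E
```

```text
[565.56370025 180.78932726 179.52449535] [ 1.79980225e+02 -1.61828228e-02  1.71171178e+02] [[0.154, 0.955, 0.254, 494.298], [0.988, -0.149, -0.04, 190.566], [0.0, 0.257, -0.966, 349.348], [0.0, 0.0, 0.0, 1.0]]
[[330.0, 285.0], [531.0, 345.0], [233.0, 217.0]]
```

View pics/w1.png

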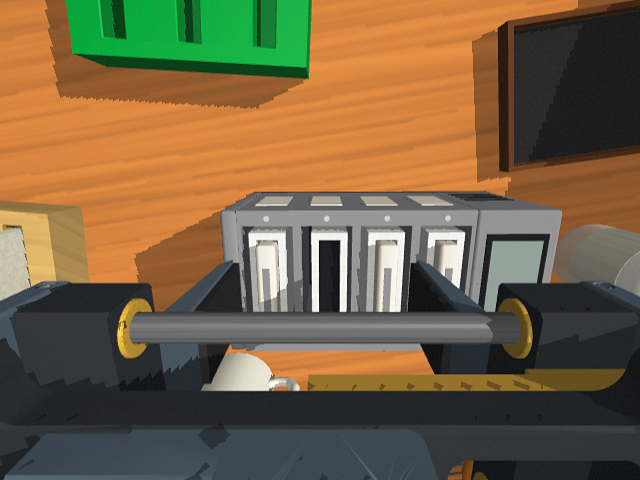

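```bash
python3 - <<'E'
from h import *
import pickle
d=pickle.load(open("w1.pkl","rb")); g=cv2.cvtColor(d["frame"],cv2.COLOR_RGB2GRAY).astype(int)
for r in(246,256,266,276,286,296):
    print(r,' '.join(map(str,g[r,240:470:1])) if r==266 else '')
    row=g[r]
    # insert edges and throat edges by subpixel crossing
    def cr(a,b,t):
        return [round(c+(t-row[c])/(row[c+1]-row[c]),2) for c in range(a,b) if (row[c]-t)*(row[c+1]-t)<0]
    print(cr(300,360,130), [np.round(onz(d,c,r,120)[:2],1).tolist() for c in cr(300,360,130)])
print(g[222:260,329],g[222:250,314])
print(g[190:225,326])
E
```

```text
246 
[np.float64(301.05), np.float64(310.77), np.float64(318.47), np.float64(339.66), np.float64(347.24), np.float64(351.71), np.float64(359.76)] [[554.9, 164.4], [556.0, 171.2], [556.8, 176.6], [559.1, 191.3], [559.9, 196.6], [560.4, 199.7], [561.3, 205.3]]
256 
[np.float64(301.15), np.float64(310.79), np.float64(318.46), np.float64(339.41), np.float64(351.67), np.float64(358.39)] [[562.2, 163.2], [563.3, 170.0], [564.1, 175.4], [566.4, 190.1], [567.7, 198.7], [568.5, 203.4]]
266 155 150 152 147 49 55 56 59 57 56 121 176 170 168 171 170 136 164 201 231 235 234 236 237 237 238 239 240 242 242 242 242 245 246 250 233 190 192 149 246 242 240 239 239 241 243 196 86 96 96 96 97 97 120 153 152 149 152 150 152 152 153 48 57 58 57 57 59 56 37 21 100 252 242 239 238 240 243 244 6 33 31 36 34 35 33 34 31 31 32 26 20 24 21 21 26 23 23 15 54 230 243 240 238 238 243 248 97 52 57 54 82 158 151 150 149 152 150 153 150 93 97 97 94 95 95 93 124 173 171 167 170 169 169 130 92 95 103 136 164 194 222 237 235 237 238 239 239 240 241 242 242 242 242 243 246 251 227 239 238 239 241 249 96 49 56 58 58 57 8
[... 879 characters left out ...]
 [589.0, 186.8], [589.8, 192.0], [590.3, 195.2], [591.2, 200.5]]
296 
[np.float64(311.24), np.float64(318.54), np.float64(339.29), np.float64(346.5), np.float64(350.99), np.float64(355.34)] [[593.6, 165.3], [594.5, 170.6], [596.8, 185.6], [597.6, 190.9], [598.1, 194.1], [598.6, 197.3]]
[152 151 152 145 127 115 114 142 171 166 187 232 243 242 242 243 246 226
 107  18  32  33  33  30  35  33  33  35  37  34  32  30  28  34  33  31
  32  33] [152 152 153 145 125 116 113 142 170 164 187 231 244 243 244 244 244 243
 244 245 245 245 243 242 243 243 242 241]
[149 111  57  98  95 103 139 167 165 164 162 165 163 161 202 200  89  95
  97  94 125 156 153 150 150 174 207 212 212 211 214 191 148 151 153]
```

The throat shows at cols 318.5–339.4 and rows 240–300+. It is 15.1 mm wide, as it should be, centred near (587.7, 179.3), with its axis at −8.8° (tool yaw 171.2). On to the bank.

Call:
send_rows(
  grip=[1,1,1,1,1,1,1,1],
  xyz=[
    [0,-0.01,0.035],
    [-0.005,-0.045,0.05],
    [-0.01,-0.085,0.055],
    [-0.02,-0.125,0.055],
    [-0.03,-0.165,0.055],
    [-0.04,-0.205,0.055],
    [-0.05,-0.245,0.055],
    [-0.06,-0.285,0.05],
  ],
  yaw=[0,-1,-2,-3,-4,-5,-5,-5],
)

```text
time_s: 2.45
ee_pos: [505.9, -105.4, 231.8]
ee_rot: [180.0, 0.3, 166.2]
force: [1.1, -0.1, 0.2]
gripper_width: 91.3
gripper_force: 0.0
```

Call:
send_rows(
  grip=[0.2,0,0,0,0,0],
  xyz=[
    [0,-0.04,-0.005],
    [0,-0.08,-0.01],
    [0,-0.115,-0.03],
    [0,-0.122,-0.04],
    [0,-0.122,-0.045],
    [0,-0.122,-0.045],
  ],
  yaw=[0,0,0,0,0,0],
)

```text
time_s: 2.95
ee_pos: [505.6, -225.2, 183.7]
ee_rot: [179.9, -0.1, 166.1]
force: [-0.1, 0.7, -0.0]
gripper_width: 54.1
gripper_force: 0.0
```

```bash
python3 - <<'E'
from h import *
import pickle
d=grab("wrist","pics/w2.png"); pickle.dump(d,open("w2.pkl","wb")); print(env.state()["ee_pos"],env.state()["ee_rot"],np.round(d["pose"],3).tolist())
E
```

```text
[ 506.24140968 -224.96797158  184.51938675] [ 1.79945561e+02 -4.50298450e-03  1.66201600e+02] [[0.24, 0.938, 0.251, 435.704], [0.971, -0.232, -0.06, -209.101], [0.002, 0.258, -0.966, 354.596], [0.0, 0.0, 0.0, 1.0]]
```

View pics/w2.png

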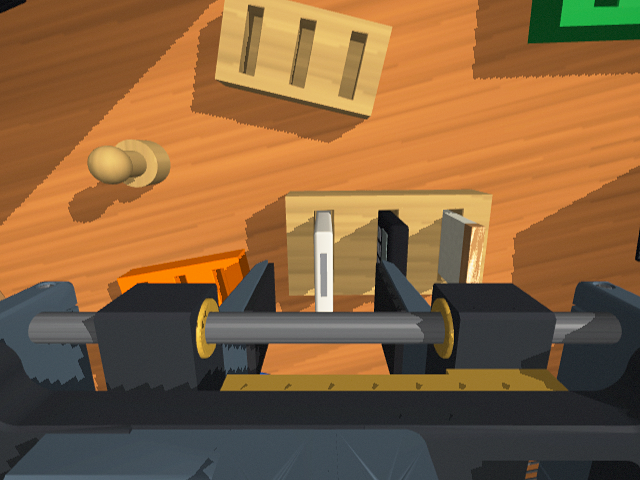

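```bash
python3 - <<'E'
from h import *
import pickle
d=pickle.load(open("w2.pkl","rb")); g=cv2.cvtColor(d["frame"],cv2.COLOR_RGB2GRAY).astype(int)
for r in(215,225,245,260,275,290,300): print(r,g[r,308:342].tolist())
print(g[204:250,318].tolist())
for r,a,b in((245,0,0),):pass
for p in((314.5,245),(333,245),(315,300),(333.5,300),(323.5,238)): print(p,np.round(onz(d,*p,119.5)[:2],1))
E
```

```text
215 [188, 186, 188, 188, 195, 204, 61, 134, 107, 122, 146, 165, 164, 167, 169, 171, 173, 176, 177, 179, 188, 208, 215, 127, 96, 96, 169, 184, 183, 182, 182, 182, 184, 183]
225 [120, 118, 118, 120, 120, 101, 78, 107, 126, 150, 170, 170, 169, 171, 173, 173, 177, 175, 178, 180, 181, 193, 211, 212, 81, 92, 145, 182, 179, 180, 179, 179, 179, 181]
245 [131, 135, 134, 132, 134, 122, 122, 165, 198, 227, 235, 233, 235, 236, 236, 238, 239, 240, 240, 241, 241, 243, 245, 251, 228, 94, 123, 134, 134, 134, 133, 133, 133, 133]
260 [129, 128, 129, 130, 127, 122, 110, 158, 191, 222, 238, 239, 171, 149, 149, 151, 149, 147, 154, 249, 243, 244, 245, 249, 232, 80, 121, 130, 131, 129, 129, 130, 130, 131]
275 [134, 134, 134, 134, 135, 135, 104, 147, 184, 218, 239, 238, 197, 145, 149, 149, 148, 148, 150, 234, 245, 244, 246, 249, 235, 102, 119, 128, 129, 130, 128, 128, 128, 128]
290 [163, 159, 191, 188, 188, 187, 160, 132, 171, 212, 238, 239, 198, 145, 149, 149, 149, 147, 152, 233, 245, 244, 246, 247, 234, 127, 123, 125, 127, 127, 127, 126, 127, 126]
300 [91, 94, 91, 94, 96, 95, 97, 123, 168, 205, 234, 237, 237, 238, 239, 240, 240, 241, 241, 243, 242, 243, 245, 248, 239, 111, 100, 99, 101, 100, 99, 98, 96, 97]
[179, 179, 176, 172, 172, 172, 145, 105, 124, 142, 145, 146, 150, 154, 158, 161, 161, 167, 167, 168, 170, 170, 169, 167, 170, 170, 168, 193, 232, 242, 237, 235, 235, 234, 233, 234, 234, 234, 233, 234, 234, 235, 234, 234, 234, 235]
(314.5, 245) [ 497.2 -231.2]
(333, 245) [ 500.4 -218.2]
(315, 300) [ 539.  -241.5]
(333.5, 300) [ 542.4 -227.9]
(323.5, 238) [ 493.7 -223.6]
```

Bank top is at cols 315–333, rows 233–300+, centred near (521,−230) with axis −13.4°. Descending.

Call:
send_rows(
  grip=[-0.1,-0.1,-0.1,-0.1,-0.1,-0.1,-0.1],
  xyz=[
    [0.012,-0.004,0],
    [0.015,-0.0055,-0.025],
    [0.015,-0.0055,-0.05],
    [0.015,-0.0055,-0.075],
    [0.015,-0.0055,-0.091],
    [0.015,-0.0055,-0.091],
    [0.015,-0.0055,-0.091],
  ],
  yaw=[0.4,0.4,0.4,0.4,0.4,0.4,0.4],
  grip_force=15,
)

```text
time_s: 3.58
ee_pos: [521.9, -230.6, 93.8]
ee_rot: [180.0, 0.0, 166.7]
force: [-0.4, -0.4, 0.5]
gripper_width: 41.5
gripper_force: 0.0
```

Call:
send_rows(
  grip=[-1,-1,-1,-1,-1,-1],
  xyz=[
    [0,0,0],
    [0,0,0],
    [0,0,0],
    [0,0,0],
    [0,0,0],
    [0,0,0],
  ],
  yaw=[0,0,0,0,0,0],
  grip_force=15,
)

```text
time_s: 4.08
ee_pos: [521.8, -232.2, 93.7]
ee_rot: [180.0, 0.1, 166.5]
force: [0.6, 1.8, 3.7]
gripper_width: 13.9
gripper_force: 15.0
```

Call:
send_rows(
  grip=[-1,-1,-1,-1,-1,-1,-1,-1],
  xyz=[
    [0,0,0.005],
    [0,0,0.02],
    [0,0,0.045],
    [0,0,0.075],
    [0,0,0.105],
    [0,0,0.135],
    [0,0,0.155],
    [0,0,0.16],
  ],
  yaw=[0,0,0,0,0,0,0,0],
  grip_force=35,
)

```text
time_s: 4.75
ee_pos: [522.8, -233.1, 257.1]
ee_rot: [-179.9, 0.4, 166.5]
force: [0.9, 0.3, -0.6]
gripper_width: 13.6
gripper_force: 35.0
```

Call:
send_rows(
  grip=[-1,-1,-1,-1,-1,-1,-1,-1],
  xyz=[
    [0.003,0.03,0],
    [0.008,0.065,0],
    [0.014,0.105,0],
    [0.02,0.145,0],
    [0.026,0.185,0],
    [0.032,0.225,0],
    [0.038,0.265,0],
    [0.044,0.3,0],
  ],
  yaw=[0,1,2,3,4,4.6,4.6,4.6],
)

```text
time_s: 5.42
ee_pos: [564.5, 70.1, 251.4]
ee_rot: [-180.0, -0.2, 171.2]
force: [0.6, 1.0, -2.3]
gripper_width: 14.1
gripper_force: 35.0
```

Call:
send_rows(
  grip=[-1,-1,-1,-1,-1,-1,-1],
  xyz=[
    [0.006,0.035,0],
    [0.012,0.07,0],
    [0.018,0.1,0],
    [0.022,0.111,0],
    [0.022,0.111,0],
    [0.022,0.111,0],
    [0.022,0.111,0],
  ],
  yaw=[0,0,0,0,0,0,0],
)

```text
time_s: 6.0
ee_pos: [586.9, 177.4, 252.2]
ee_rot: [-179.9, -0.1, 171.1]
force: [-0.4, -0.5, -2.1]
gripper_width: 13.7
gripper_force: 35.0
```

```bash
python3 - <<'E'
from h import *
import pickle
d=grab("wrist","pics/w3.png"); pickle.dump(d,open("w3.pkl","wb")); s=env.state(); print(s["ee_pos"],s["ee_rot"],s["force"],s["time_s"])
E
```

```text
[587.05500051 177.21705269 252.57703944] [-1.79938591e+02 -5.09819995e-02  1.71051280e+02] [-0.39029938  0.06670686 -1.50148566] 6.05
```

View pics/w3.png

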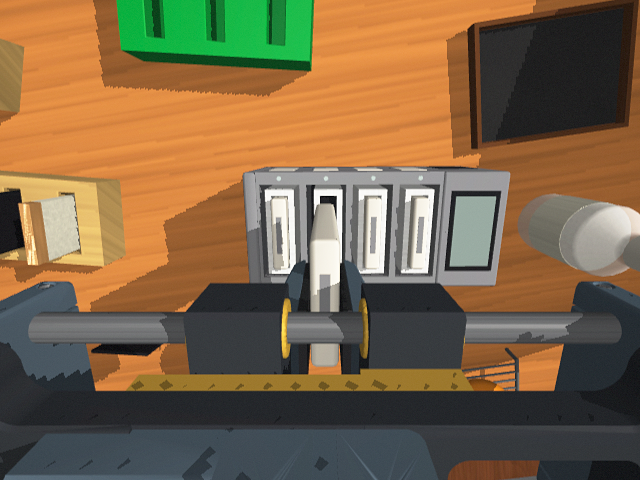

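```bash
python3 - <<'E'
from h import *
import pickle
d=pickle.load(open("w3.pkl","rb")); g=cv2.cvtColor(d["frame"],cv2.COLOR_RGB2GRAY).astype(int)
for r in range(190,246,4): print(r,g[r,306:346].tolist())
print("c325",g[180:246,325].tolist());print("c317",g[180:216,317].tolist())
E
```

```text
190 [119, 55, 57, 61, 62, 34, 14, 67, 254, 242, 239, 239, 238, 241, 242, 241, 240, 239, 240, 241, 240, 246, 245, 245, 246, 247, 248, 244, 246, 247, 245, 246, 246, 246, 249, 254, 168, 52, 54, 61]
194 [81, 55, 62, 61, 60, 32, 17, 77, 255, 251, 248, 248, 248, 250, 253, 253, 253, 253, 253, 254, 253, 253, 253, 253, 254, 255, 255, 251, 252, 253, 250, 249, 248, 248, 249, 255, 167, 48, 56, 68]
198 [130, 56, 59, 62, 60, 31, 18, 78, 255, 252, 249, 249, 253, 250, 9, 33, 37, 40, 36, 37, 34, 37, 39, 23, 27, 25, 22, 28, 29, 21, 82, 255, 252, 249, 250, 255, 167, 49, 56, 62]
202 [129, 53, 58, 61, 61, 36, 21, 76, 255, 250, 247, 248, 252, 253, 11, 26, 30, 28, 32, 29, 31, 30, 32, 28, 21, 23, 24, 21, 23, 28, 111, 255, 249, 247, 249, 254, 164, 50, 52, 64]
206 [142, 52, 56, 60, 60, 39, 23, 55, 229, 255, 172, 120, 139, 161, 159, 164, 164, 168, 171, 173, 174, 177, 178, 180, 181, 194, 214, 182, 8, 23, 109, 255, 249, 247, 249, 255, 103, 52, 55, 63]
210 [141, 54, 59, 61, 63, 42, 19, 58, 229, 142, 116, 133, 151, 160, 163, 164, 167, 169, 172, 173, 175, 178, 181, 181, 181, 185, 202, 220, 195, 9, 110, 255, 250, 24
[... 1414 characters left out ...]
9, 59, 63, 113, 155, 187, 212, 230, 240, 245, 243, 244, 244, 244, 245, 245, 246, 245, 246, 246, 245, 246, 246, 247, 246, 247, 248, 248, 250, 251, 253, 239, 211, 252, 255, 42, 54, 60, 113]
c325 [209, 170, 160, 164, 148, 122, 124, 120, 145, 202, 241, 249, 248, 249, 254, 232, 5, 27, 37, 38, 34, 34, 29, 96, 157, 172, 173, 171, 173, 172, 173, 173, 176, 174, 176, 175, 176, 175, 176, 175, 174, 177, 174, 177, 176, 177, 175, 176, 176, 176, 178, 178, 176, 175, 177, 179, 177, 177, 181, 201, 226, 242, 246, 244, 243, 243]
c317 [162, 162, 161, 161, 147, 122, 121, 121, 147, 199, 239, 250, 249, 249, 248, 248, 249, 250, 249, 248, 248, 248, 248, 250, 224, 111, 120, 121, 130, 129, 133, 138, 138, 140, 144, 144]
```

```bash
python3 - <<'E'
from h import *
import pickle
d=pickle.load(open("w3.pkl","rb"))
t=np.radians(-8.8);X=np.array([np.cos(t),np.sin(t)]);Y=np.array([-X[1],X[0]])
th=onz(d,327.9,195.5,120)[:2]
for zb in(167,169,171):
  b=onz(d,324.6,203,zb)[:2]; tp=onz(d,324.8,239,zb+110)[:2]
  print(zb,th,b,tp,"end shift x,y:",(th-b)@X,(th-b)@Y,"top-bottom",(tp-b)@X,(tp-b)@Y)
print("w",onz(d,319.5,200,120)-onz(d,336.3,200,120),onz(d,315.7,206,169)-onz(d,333.5,206,169),"throat centre",th+34.5*X)
E
```

```text
167 [553.59782924 184.75381206] [552.9926245  181.87670789] [553.01260512 182.01678297] end shift x,y: 0.15792431888055836 2.935823755232751 top-bottom -0.001684088048445766 0.14148292438184387
169 [553.59782924 184.75381206] [552.70258631 181.9231629 ] [552.50386003 182.09630608] end shift x,y: 0.45165524452248823 2.9342873261467743 top-bottom -0.2228754019306947 0.14070270222816703
171 [553.59782924 184.75381206] [552.41254813 181.96961791] [551.99511495 182.1758292 ] end shift x,y: 0.7453861701645305 2.932750897060815 top-bottom -0.44406671581271895 0.13992248007452496
w [ -2.3419343  -14.93014325   0.        ] [ -2.08955975 -13.32270973   0.        ] throat centre [587.6917084  179.47580071]
```

Throat end at (327.9,195.5), bank's lower end edge at (324.6,203). The bank is plumb and needs about +1.8 mm along the slot and +2.7 mm across it. Shifting, then lowering gently.

Call:
send_rows(
  grip=[-1,-1,-1,-1,-1,-1],
  xyz=[
    [0.0022,0.0024,-0.01],
    [0.0022,0.0024,-0.025],
    [0.0022,0.0024,-0.036],
    [0.0022,0.0024,-0.042],
    [0.0022,0.0024,-0.043],
    [0.0022,0.0024,-0.043],
  ],
  yaw=[0,0,0,0,0,0],
)

```text
time_s: 6.55
ee_pos: [589.5, 180.8, 209.5]
ee_rot: [-180.0, -0.0, 171.1]
force: [0.6, 0.4, -0.9]
gripper_width: 14.2
gripper_force: 35.0
```

```bash
python3 - <<'E'
from h import *
import pickle
d=grab("wrist","pics/w4.png"); pickle.dump(d,open("w4.pkl","wb")); s=env.state(); print(s["ee_pos"],s["ee_rot"],s["force"],s["time_s"])
g=cv2.cvtColor(d["frame"],cv2.COLOR_RGB2GRAY).astype(int)
for r in (218,222,226,230,234,236,238,242,246): print(r,g[r,306:346].tolist())
print(g[205:250,325].tolist())
i=cv2.imread("pics/w4.png");cv2.imwrite("pics/w4z.png",cv2.resize(i[190:265,270:390],(800,500),interpolation=cv2.INTER_NEAREST))
E
```

```text
[589.83286434 181.03859018 210.19502051] [1.79985388e+02 2.21304421e-02 1.71117738e+02] [ 0.78659074 -0.10515021 -0.9478295 ] 6.6
218 [41, 110, 187, 181, 182, 184, 183, 160, 102, 121, 134, 150, 165, 164, 166, 166, 170, 171, 172, 173, 173, 174, 177, 178, 179, 178, 188, 199, 212, 218, 245, 247, 249, 255, 44, 56, 54, 61, 139, 160]
222 [41, 111, 189, 184, 183, 184, 183, 117, 115, 127, 144, 159, 163, 167, 167, 169, 171, 171, 173, 172, 176, 175, 176, 178, 177, 178, 182, 194, 204, 218, 216, 249, 250, 255, 42, 55, 54, 65, 164, 158]
226 [41, 109, 187, 181, 180, 180, 147, 106, 123, 137, 153, 166, 165, 167, 170, 169, 172, 172, 171, 173, 175, 176, 177, 176, 176, 180, 180, 189, 199, 212, 218, 229, 250, 255, 41, 55, 56, 64, 163, 159]
230 [36, 72, 189, 182, 180, 169, 99, 116, 133, 146, 161, 167, 167, 168, 169, 171, 171, 171, 173, 173, 175, 176, 176, 177, 177, 179, 181, 187, 194, 205, 216, 212, 247, 255, 44, 54, 56, 66, 163, 158]
234 [48, 72, 190, 184, 180, 118, 111, 127, 140, 154, 167, 167, 168, 168, 169, 171, 171, 175, 175, 174, 176, 175, 176, 177, 179, 178, 180, 180, 191, 203, 213, 219, 230, 255,
[... 346 characters left out ...]
, 180, 183, 182, 184, 188, 193, 206, 217, 220, 195, 46, 55, 57, 65, 163, 161]
242 [45, 44, 190, 172, 99, 150, 185, 209, 228, 238, 243, 243, 242, 243, 242, 243, 244, 244, 244, 243, 244, 245, 244, 245, 245, 245, 245, 245, 247, 249, 251, 253, 242, 212, 43, 56, 54, 75, 162, 156]
246 [57, 46, 190, 138, 126, 157, 179, 202, 220, 232, 237, 237, 238, 238, 239, 239, 239, 240, 241, 240, 242, 242, 243, 244, 244, 245, 245, 245, 246, 247, 248, 250, 253, 239, 80, 53, 56, 85, 159, 158]
[173, 167, 171, 171, 169, 169, 172, 173, 173, 173, 173, 173, 173, 173, 170, 172, 174, 172, 172, 174, 172, 173, 174, 173, 175, 173, 175, 175, 173, 174, 175, 173, 173, 178, 199, 225, 240, 243, 241, 241, 241, 240, 242, 241, 241]
```

View pics/w4z.png

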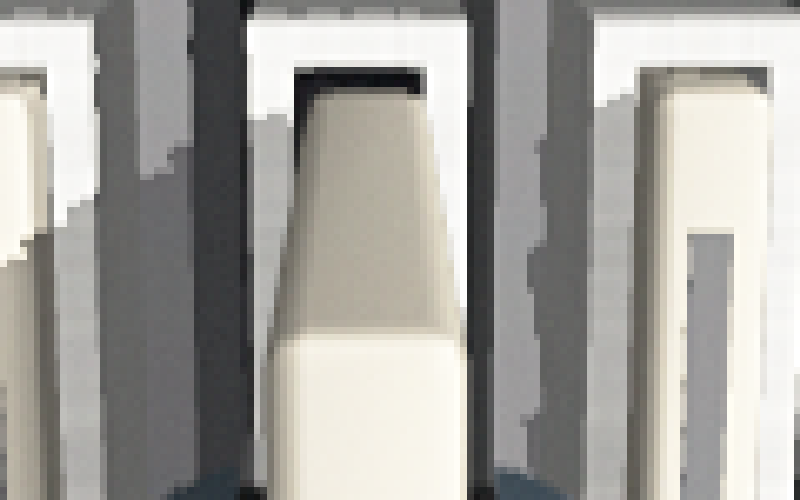

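The throat spans about cols 314.2–334.0 and the bank bottom 315.8–333.7, so it is roughly 0.4 mm too far +y. Small correction, then feel downward.

Call:
send_rows(
  grip=[-1,-1,-1,-1,-1,-1,-1,-1],
  xyz=[
    [-0.0005,-0.0004,0],
    [-0.0005,-0.0004,-0.002],
    [-0.0005,-0.0004,-0.004],
    [-0.0005,-0.0004,-0.006],
    [-0.0005,-0.0004,-0.007],
    [-0.0005,-0.0004,-0.008],
    [-0.0005,-0.0004,-0.009],
    [-0.0005,-0.0004,-0.009],
  ],
  yaw=[0,0,0,0,0,0,0,0],
)

```text
time_s: 7.27
ee_pos: [589.3, 180.6, 201.5]
ee_rot: [-180.0, 0.1, 171.1]
force: [-0.2, -0.4, -1.1]
gripper_width: 14.1
gripper_force: 35.0
```

Call:
send_rows(
  grip=[-1,-1,-1,-1,-1,-1],
  xyz=[
    [0,0,-0.001],
    [0,0,-0.002],
    [0,0,-0.003],
    [0,0,-0.004],
    [0,0,-0.005],
    [0,0,-0.005],
  ],
  yaw=[0,0,0,0,0,0],
)

```text
time_s: 7.77
ee_pos: [589.0, 180.6, 196.2]
ee_rot: [-180.0, 0.0, 171.1]
force: [-1.3, -1.8, 4.2]
gripper_width: 13.8
gripper_force: 35.0
```

Call:
send_rows(
  grip=[-1,-1,-1,-1,-1,-1],
  xyz=[
    [0,0,-0.002],
    [0,0,-0.004],
    [0,0,-0.006],
    [0,0,-0.008],
    [0,0,-0.01],
    [0,0,-0.01],
  ],
  yaw=[0,0,0,0,0,0],
)

```text
time_s: 8.27
ee_pos: [588.7, 180.7, 184.7]
ee_rot: [-180.0, -0.1, 171.1]
force: [0.5, -2.2, -2.1]
gripper_width: 13.6
gripper_force: 35.0
```

Call:
send_rows(
  grip=[-1,-1,-1,-1,-1,-1,-1,-1],
  xyz=[
    [0,-0.0003,-0.003],
    [0,-0.0003,-0.007],
    [0,-0.0003,-0.011],
    [0,-0.0003,-0.015],
    [0,-0.0003,-0.02],
    [0,-0.0003,-0.025],
    [0,-0.0003,-0.03],
    [0,-0.0003,-0.03],
  ],
  yaw=[0,0,0,0,0,0,0,0],
)

```text
time_s: 8.93
ee_pos: [588.5, 180.4, 154.5]
ee_rot: [-180.0, -0.1, 171.1]
force: [-0.1, -1.5, -1.3]
gripper_width: 13.5
gripper_force: 35.0
```

Call:
send_rows(
  grip=[-1,-1,-1,-1,-1,-1,-1,-1],
  xyz=[
    [0,0,-0.004],
    [0,0,-0.008],
    [0,0,-0.012],
    [0,0,-0.016],
    [0,0,-0.02],
    [0,0,-0.024],
    [0,0,-0.027],
    [0,0,-0.027],
  ],
  yaw=[0,0,0,0,0,0,0,0],
)

```text
time_s: 9.6
ee_pos: [588.7, 180.4, 128.0]
ee_rot: [-180.0, -0.1, 171.1]
force: [-0.8, -0.9, -0.8]
gripper_width: 13.9
gripper_force: 35.0
```

Call:
send_rows(
  grip=[-1,-1,-1,-0.5,-0.5,-0.5,-0.5],
  xyz=[
    [0,0,-0.002],
    [0,0,-0.004],
    [0,0,-0.004],
    [0,0,-0.004],
    [0,0,-0.004],
    [0,0,-0.004],
    [0,0,-0.004],
  ],
  yaw=[0,0,0,0,0,0,0],
)

```text
time_s: 10.18
ee_pos: [589.3, 180.8, 125.3]
ee_rot: [180.0, 0.0, 171.1]
force: [-0.5, 1.1, -0.7]
gripper_width: 22.7
gripper_force: 0.0
```

Call:
send_rows(
  grip=[-0.5,-0.5,-0.5,-0.5,-1,-1,-1,-1],
  xyz=[
    [0,0,0.005],
    [0,0,0.015],
    [0,0,0.03],
    [0,0,0.04],
    [0,0,0.04],
    [0,0,0.04],
    [0,0,0.04],
    [0,0,0.04],
  ],
  yaw=[0,0,0,0,0,0,0,0],
)

```text
time_s: 10.85
ee_pos: [588.6, 180.4, 164.2]
ee_rot: [-180.0, -0.1, 171.1]
force: [-0.5, 0.5, 0.7]
gripper_width: 0.8
gripper_force: 0.0
```

```bash
python3 - <<'E'
from h import *
a=grab("wrist","pics/w5.png");b=grab("side","pics/s5.png")
A=cv2.imread("pics/w5.png")[150:360,200:480];B=cv2.imread("pics/s5.png")[140:245,220:360]
cv2.imwrite("pics/z5.png",np.hstack([cv2.resize(A,(400,300)),cv2.resize(B,(400,300))])); s=env.state();print(s["ee_pos"],s["force"],s["gripper_width"])
E
```

```text
[588.68353546 180.37075477 164.19240233] [-0.53630765 -0.07332551 -0.62676743] 0.5076758895685841
```

View pics/z5.png

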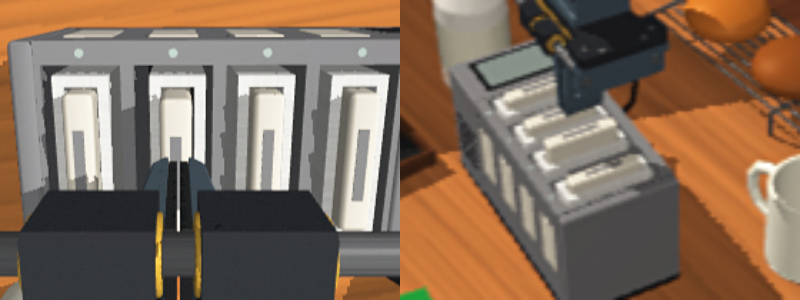

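The bank now rests on the plug, a bit proud of its neighbours. Pressing its top with the closed fingers.

Call:
send_rows(
  grip=[-1,-1,-1,-1,-1,-1,-1,-1],
  xyz=[
    [-0.001,0,-0.008],
    [-0.001,0,-0.016],
    [-0.001,0,-0.021],
    [-0.001,0,-0.024],
    [-0.001,0,-0.026],
    [-0.001,0,-0.027],
    [-0.001,0,-0.028],
    [-0.001,0,-0.028],
  ],
  yaw=[0,0,0,0,0,0,0,0],
)

```text
time_s: 11.62
ee_pos: [587.9, 180.7, 138.5]
ee_rot: [180.0, 0.0, 171.1]
force: [-3.0, 0.2, 8.4]
gripper_width: 0.2
gripper_force: 3.8
```

Call:
send_rows(
  grip=[-1,-1,-1,-1,-1,-1],
  xyz=[
    [0,0,-0.001],
    [0,0,-0.0015],
    [0,0,-0.002],
    [0,0,-0.0025],
    [0,0,-0.003],
    [0,0,-0.003],
  ],
  yaw=[0,0,0,0,0,0],
)

```text
time_s: 12.12
ee_pos: [588.4, 180.9, 137.0]
ee_rot: [179.9, 0.1, 171.1]
force: [-4.0, 0.1, 13.3]
gripper_width: 0.5
gripper_force: 6.6
```

Call:
send_rows(
  grip=[-1,-1,-1,-1,-1,-1],
  xyz=[
    [0,0,-0.001],
    [0,0,-0.002],
    [0,0,-0.003],
    [0,0,-0.003],
    [0,0,-0.003],
    [0,0,-0.003],
  ],
  yaw=[0,0,0,0,0,0],
)

```text
time_s: 12.62
ee_pos: [588.4, 180.9, 133.9]
ee_rot: [179.9, 0.1, 171.1]
force: [-4.1, -0.5, 12.9]
gripper_width: 0.2
gripper_force: 6.5
```

Call:
send_rows(
  grip=[-1,-1,-1,-1,-1,-1],
  xyz=[
    [0,0,-0.001],
    [0,0,-0.002],
    [0,0,-0.003],
    [0,0,-0.003],
    [0,0,-0.003],
    [0,0,-0.003],
  ],
  yaw=[0,0,0,0,0,0],
)

```text
time_s: 13.12
ee_pos: [588.3, 180.9, 130.9]
ee_rot: [179.9, 0.1, 171.1]
force: [-3.4, -0.3, 12.8]
gripper_width: 0.8
gripper_force: 6.6
```

Yielding steadily at about 13 N. Continuing until the hard stop.

Call:
send_rows(
  grip=[-1,-1,-1,-1,-1],
  xyz=[
    [0,0,-0.001],
    [0,0,-0.002],
    [0,0,-0.003],
    [0,0,-0.003],
    [0,0,-0.003],
  ],
  yaw=[0,0,0,0,0],
)

```text
time_s: 13.53
ee_pos: [588.3, 181.5, 130.6]
ee_rot: [179.8, 0.2, 171.1]
force: [-8.0, 0.0, 25.9]
gripper_width: 0.4
gripper_force: 12.7
```

Hard stop: the force rose to 26 N with the top at 130.6 mm. Backing off.

Call:
send_rows(
  grip=[-1,-1,-1,-1,-1,-1,-1,-1],
  xyz=[
    [0,0,0.006],
    [0,0,0.015],
    [-0.01,0,0.035],
    [-0.04,0,0.055],
    [-0.08,0,0.075],
    [-0.1,0,0.09],
    [-0.1,0,0.09],
    [-0.1,0,0.09],
  ],
  yaw=[0,0,0,0,0,0,0,0],
)

```text
time_s: 14.2
ee_pos: [488.2, 180.7, 216.3]
ee_rot: [179.9, 0.2, 171.2]
force: [0.7, -0.3, -0.4]
gripper_width: 0.6
gripper_force: 0.0
```

```bash
python3 - <<'E'
from h import *
a=grab("scene","pics/a6.png");b=grab("side","pics/s6.png")
A=cv2.imread("pics/a6.png")[230:335,320:460];B=cv2.imread("pics/s6.png")[140:245,220:360]
cv2.imwrite("pics/z6.png",np.hstack([cv2.resize(A,(400,300),interpolation=2),cv2.resize(B,(400,300),interpolation=2)])); s=env.state();print(s["ee_pos"],s["force"],s["time_s"])
E
```

```text
[488.73813371 180.48513625 214.54085277] [ 0.36302547 -0.70022343 -0.25174687] 14.3
```

View pics/z6.png

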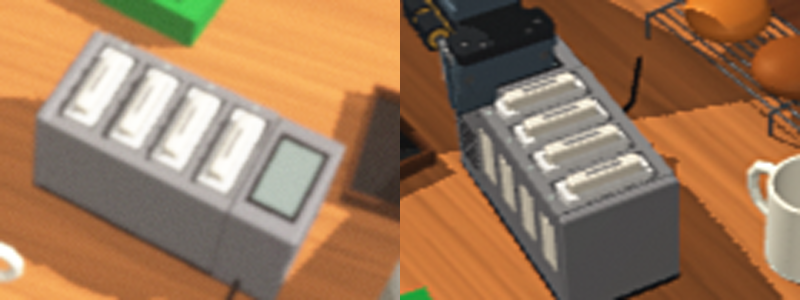

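All four banks look level in both views, and the gripper is clear of everything.

```bash
python3 -c "
from workcell import env
print(env.job_done())"
```

```text
the job is handed in; nothing more can be done
None
```

The power bank is pressed fully home in the empty bay, level with the other three, with the gripper clear; the job was handed in at about 14 s of the 72 s limit.

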